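# Clamp the glued-up board in the jig

## Robot

A 7-joint arm with a two-finger parallel gripper is mounted at the origin on the work surface. World frame = base frame: x ahead of the robot, y to its left, z up, the work surface at z = 0. Lengths are in m, angles in degrees, forces in N, time in s.
With the tool pointing down it reaches from about 0.425 to 0.825 m from the base axis. Payload 3.6 kg.
Tool frame: the origin (TCP) lies between the finger pads; the fingertips stand 22 mm ahead of it and the grasp point (between the pads) lies 3 mm ahead of it; z points along the fingers, y is the direction in which the jaws open and shut (so a half turn about z gives the same grasp; the last joint's range is limited). The gripper opens to 93 mm and grips with 3 to 60 N. Pads are 15 mm wide; open, the fingers measure 128 mm over their backs; the gripper's body (75 mm by 188 mm) begins 65 mm behind the grasp point.
Start: joints at [75.086, 35.231, -0.722, 81.555, 0.464, 63.22, -2.315], TCP at [0.151, -0.632, 0.22] pointing down, gripper open.
Joint ranges: [-178.69, 178.69], [-17.37, 117.87], [-77.05, 75.6], [15.02, 138.74], [-78.02, 258.01], [0.78, 113.62], [-162.83, 162.83]. Speed limits (degrees/s): [159.86, 159.86, 180, 180, 180, 180, 180].

## Interface

Orientations are given as a 3x3 rotation matrix whose columns are the frame's x, y, z axes.
In Python, from station import manip gives the robot as it stands.
- The arm moves only by the tool carry_out, never from a script. Its argument "deltas" is a list of rows, each a list of 5 numbers: the shift along the world's x, y, z in units of 0.2 m (1.0 is 0.2 m), then the turn about the world's z in units of pi/2 rad (1.0 is pi/2 rad), then the gripper command: -1 is shut, 1 is fully open, values between are in proportion. A call has exactly 8 rows; each row is the pose to reach, as a shift and turn from the pose commanded when the call began; what a row does not reach only later rows make up. A row lasts 1/12 s, in which the tool goes at most 41.7 mm and 7.16 degrees, less where a joint would pass 70% of its speed; a pose out of reach is approached as far as the arm can. A call with a number of a shift or a turn outside -1 to 1 is refused whole. A call with a gripper value outside its range is refused whole. The fingers move at their own pace and stop on an object; "grip_force" is the grip in N (left out, the last holds). Time passes only in rows, so rows that repeat a pose let the fingers close, or fill a call up. It gives the time, the measured TCP pose, the force and the opening at its end, in the units of the state.
- manip.observe(): the state, without advancing time (a new reading comes with each control period).
- manip.read_camera(name): name is "scene" or "side" or "wrist"; returns the picture (420x560x3 uint8, blue, green, red); there is no depth.
- manip.get_calibration(name): a dict with "K" (3x3 intrinsics, pixels), "camera_from_world" (4x4, takes a point from world to camera coordinates); the wrist camera has in their place "tool_from_camera" (4x4, takes a point from camera to tool coordinates, whose origin is the TCP and whose axes are the flange's). Camera axes: x right, y up, looking along -z (the intrinsics and any distortion apply to the point x, -y, -z); pixel columns grow to the right and rows downward; lengths in m; the calibration is good to about 2 mm. A picture is of the moment at which its call begins: read the wrist's pose just before it. get_calibration takes no time and is no camera call.
- manip.job_done(): hands the job in, once; it reports no verdict.
The state is a dict: "time": time; "joints": joint angles; "qvel": joint speeds; "tau": joint torques, N m; "tool_pos": TCP position; "ee_rot": TCP orientation; "wrist_force": force on the tool from outside, world axes, zero at the start; "ft_torque": the same for the moment, N m; "opening": finger opening in m.
Only numpy, scipy, OpenCV 4.12 (cv2) and the standard library are available. Lean on these libraries where they do the work, as an engineer would, in place of code of your own. Each camera call takes 0.05 s, during which the arm holds its last target.

## Task

Clamp the striped board in its jig: with the back or tip of a finger, push the steel clamp strap round over the board until it meets its stop, and then push the cam lever fully down so that the strap's rubber foot bears on the board. Only push, do not grasp or lift anything; leave the board lying where it is against its fences and leave the other things on and around the jig alone.

Things in the scene. Friction and masses are not known exactly. Their poses are not given: they have to be found in the camera images.
- jig: plywood jig board 300 (x) by 380 (y) by 18 mm thick, fixed to the table; origin at the centre of its underside; z up. A wooden fence 30 mm high stands along its +x edge and another along the -y edge. The vertical pivot post of the clamp stands at x = +20 mm, y = +75 mm in this frame. When the strap is at its stop it points along the jig's -y.
- strap (a joint): swing of the clamp strap about the vertical pivot post, rad. 0: parked, strap pointing along the jig's -x, beside the board; it grows counter-clockwise seen from above, to 1.57 at the stop, strap pointing along the jig's -y over the board. Starts between 0 and 0.5. Friction holds it where it is left; it takes about 2 N at its free end to swing.
- strap_bar: the strap: steel bar 28 mm wide, 14 mm high. Origin on the pivot axis, level with the jig's underside; its -x points along the strap to the free end, 150 mm from the axis. Underside 54 mm, top 68 mm above the origin. Under it, 130 mm from the axis, hangs a rubber foot 26 mm across, 10 mm high, 4 mm above the board; pushing the lever down lowers the bar until the foot bears on the board.
- strap_end (a point): middle of the free end face of the strap, 150 mm from the pivot axis, half-way up the bar's 14 mm height (61 mm above the table with the lever up); nothing stands on the bar for the last 130 mm
- lever_hinge (a point): centre of the cam lever's horizontal hinge, straight above the pivot post, 90 mm above the table, between two steel cheeks whose tops are 104 mm above the table (32 mm along the strap, 34 mm across)
- lever_tip (a point): end of the cam lever's middle line, 115 mm from the hinge. The lever is a steel stem and a black paddle 24 mm wide and 10 mm thick (the outer 70 mm); it rises over the end of the strap that is away from the free end, and turns with the strap
- lever (a joint): angle of the cam lever, rad. 0: up, 70 degrees (1.22 rad) above level; it grows as the lever is pushed outward (away from the strap's free end) and down to 1.20, where it lies level, pointing directly away from the strap's free end, and meets its stop. Starts between 0 and 0.25. Friction holds it where it is left; it takes about 4 N at its tip.
- board: striped glued-up wooden board 200 by 200 by 22 mm, loose, lying on the jig board against its fences; origin at the centre of its underside, top 40 mm above the table
- board_corner (a point): upper corner of the striped board at its -x, -y
- tape_roll: roll of paper tape 84 mm across, 36 mm high, lying on the striped board near its far right corner; leave alone; origin at the centre of its underside
- offcut: wooden offcut 50 by 40 by 22 mm on the jig board, beyond the lever; leave alone; origin at the centre of its underside
- glue_bottle: white glue bottle 56 mm across, 150 mm high, on the table; leave alone; origin under its centre
- jar: glass jar 90 mm across, 120 mm high, on the table; leave alone; origin under its centre
- tape_measure: black tape measure 70 by 40 by 60 mm high, on the table; leave alone; origin under its centre
- mallet: small hammer 280 mm long with a wooden handle, lying on the table; leave alone; origin under its middle
- pencil: flat carpenter's pencil 170 by 14 by 8 mm on the table; leave alone; origin under its centre

How it is judged (in metres and radians):
On the way, in this order (a step that is already met when the one before it is completed fails the run):
1. the strap has been swung over the board to its stop, the lever still up (value of joint strap above 1.45 rad and value of joint lever below 0.7 rad), for 0.1 s.
2. the cam lever has been pushed down with the strap over the board (value of joint lever above 1.1 rad and value of joint strap above 1.45 rad), for 0.2 s.
At the end, for the whole second after the job is handed in: The strap is within 0.12 rad of its stop over the board, the cam lever within 0.1 rad of fully down, the foot bears on the board with more than 1 N, the board is within 12 mm of where it lay, and every other loose thing within 25 mm of where it stood (all of step 2 and contact force between strap_bar and board above 1 N and distance of each of board, board_corner from where it was at the start of the episode below 0.012 m and distance of each of tape_roll, offcut, glue_bottle, jar, tape_measure, mallet, pencil from where it was at the start of the episode below 0.025 m); the robot touches nothing.
It fails at once if the striped board is shifted, turned or lifted by more than 12 mm (distance of any of board, board_corner from where it was at the start of the episode above 0.012 m).
It fails at once if another thing on or around the jig is lifted, tipped or moved by more than 25 mm (distance of any of tape_roll, offcut, glue_bottle, jar, tape_measure, mallet, pencil from where it was at the start of the episode above 0.025 m).
It also fails if it takes over 61 s, if anything falls off the work surface, if the arm or the gripper's body presses on something with over 40 N, if the wrist force passes 120 N, or if a joint passes its speed limit or range.

## Working session

There is one attempt and no reset: what is moved stays moved. The work goes in short steps, Python scripts to look and compute and a tool call to move; the robot and the scene stay as the last step left them, time stands still between calls to the robot, and variables do not carry over. Pictures are saved under pics/ and viewed, and the job is handed in when it is done.

Besides the shell and the picture viewer there is one more tool, called after "Emit:" as a command line: name --pt "numbers of a row" for each row, then --argument value for the rest. carry_out: Moves the arm, as the interface text tells. Its arguments: {"type":"object","properties":{"deltas":{"type":"array"},"grip_force":{"type":"number"}},"required":["deltas"]}

```bash
mkdir -p pics; ls; python3 - <<'E'
from station import manip
import cv2,numpy as np
for n in ["scene","side","wrist"]:
    cv2.imwrite(f"pics/{n}0.png",manip.read_camera(n)); c=manip.get_calibration(n); print(n,{k:np.round(v,3).tolist() if not isinstance(v,str) else v for k,v in c.items()})
s=manip.observe(); print(s)
E
```

```text
pics
scene {'K': [[427.486, 0.0, 283.3], [0.0, 427.486, 202.209], [0.0, 0.0, 1.0]], 'camera_from_world': [[-0.73, 0.683, -0.0, 0.395], [-0.568, -0.606, 0.557, 0.206], [0.38, 0.407, 0.831, -1.402], [0.0, 0.0, 0.0, 1.0]]}
side {'K': [[538.454, 0.0, 282.317], [0.0, 538.454, 210.742], [0.0, 0.0, 1.0]], 'camera_from_world': [[0.815, -0.58, 0.005, -0.445], [0.444, 0.629, 0.639, -0.337], [-0.374, -0.518, 0.769, -1.557], [0.0, 0.0, 0.0, 1.0]]}
wrist {'K': [[320.944, 0.0, 282.554], [0.0, 320.944, 212.364], [0.0, 0.0, 1.0]], 'tool_from_camera': [[-0.001, 0.955, 0.298, 0.083], [1.0, 0.001, 0.001, 0.001], [0.0, 0.298, -0.955, -0.165], [0.0, 0.0, 0.0, 1.0]]}
{'time': 0.15, 'joints': array([75.08559237, 35.27646313, -0.72065841, 81.62035866,  0.46525841,
       63.21940823, -2.31606641]), 'qvel': array([ 0.00194194, -0.13336556, -0.06677406, -0.22192403,  0.08915328,
       -0.02860946,  0.01333958]), 'tau': array([-6.85566229e-04, -4.59351218e+01,  2.09426545e-01, -1.65944946e+01,
       -6.10255986e-02,  1.81503774e-02,  1.54434219e-04]), 'tool_pos': array([ 0.1504399 , -0.63172593,  0.21904734]), 'ee_rot': array([[ 9.72787434e-01,  2.31698819e-01, -5.14641625e-04],
       [ 2.31699384e-01, -9.72785561e-01,  1.90991785e-03],
       [-5.81102307e-05, -1.97718623e-03, -9.99998044e-01]]), 'wrist_force': array([ 0.1205387 ,  0.56001543, -0.13461009]), 'ft_torque': array([ 0.02337645,  0.02418239, -0.01985994]), 'opening': 0.09274998923156856}
```

View pics/scene0.png

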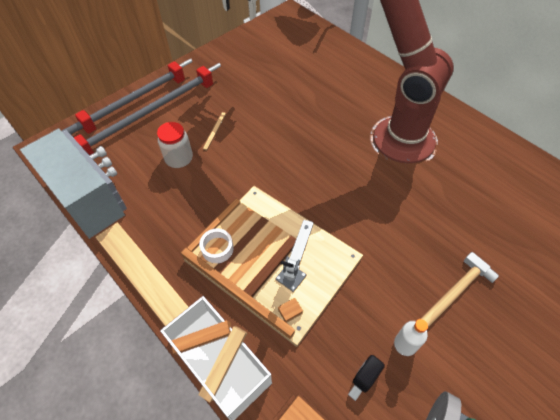

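View pics/side0.png

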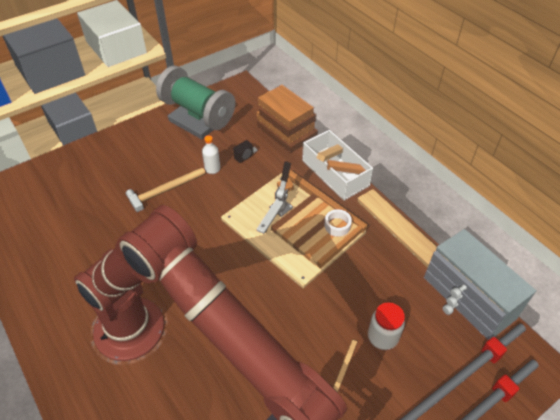

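View pics/wrist0.png

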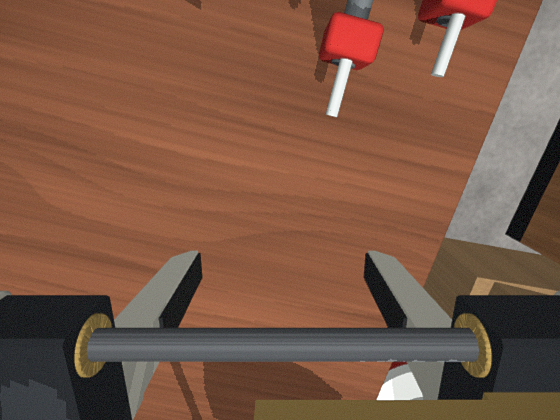

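```bash
python3 - <<'E'
import cv2
a=cv2.imread("pics/scene0.png")[175:350,170:370]; cv2.imwrite("pics/sc.png",cv2.resize(a,None,fx=4,fy=3.4 if 0 else 4,interpolation=cv2.INTER_CUBIC)[:600])
b=cv2.imread("pics/side0.png")[145:290,210:380]; cv2.imwrite("pics/sd.png",cv2.resize(b,None,fx=4,fy=4,interpolation=cv2.INTER_CUBIC))
E
```

```text
(no output)
```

View pics/sc.png

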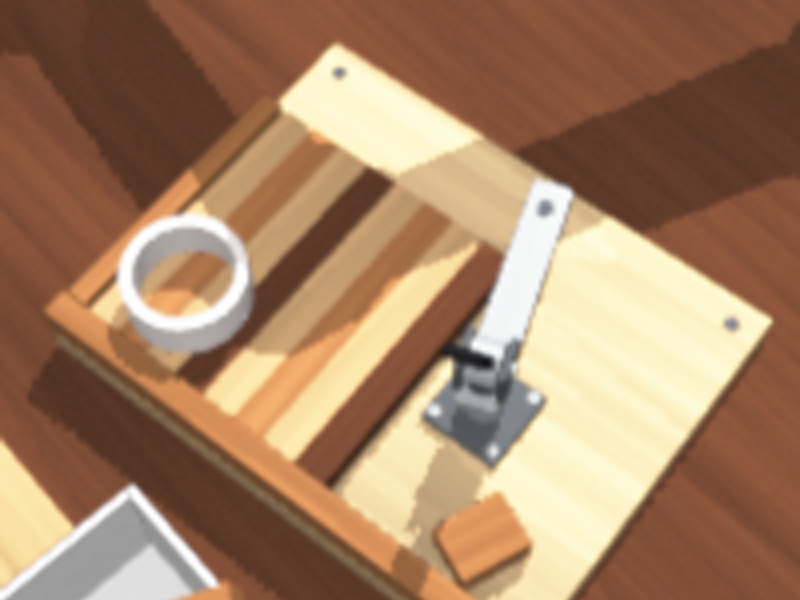

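View pics/sd.png

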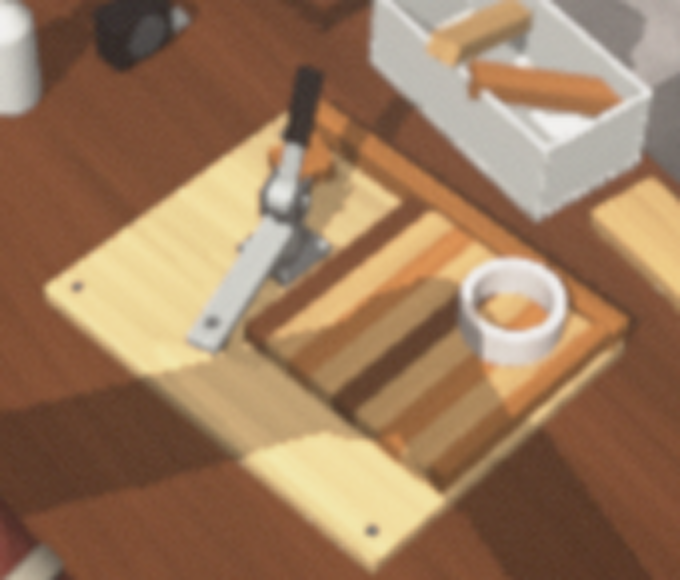

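```bash
cat > h.py <<'E'
from station import manip
import numpy as np
C={n:manip.get_calibration(n) for n in("scene","side")}
def ray(n,px):
    K=np.array(C[n]["K"]);T=np.array(C[n]["camera_from_world"])
    d=np.linalg.inv(K)@[px[0],px[1],1]; d=np.array([d[0],-d[1],-d[2]])
    R=T[:3,:3]; return -R.T@T[:3,3], R.T@d
def plane(n,px,z):
    o,d=ray(n,px); return o+d*(z-o[2])/d[2]
def proj(n,p):
    K=np.array(C[n]["K"]);T=np.array(C[n]["camera_from_world"])
    c=T[:3,:3]@p+T[:3,3]; q=K@[c[0],-c[1],-c[2]]; return q[:2]/q[2]
def tri(a,b):
    o1,d1=ray("scene",a);o2,d2=ray("side",b)
    t=np.linalg.lstsq(np.c_[d1,-d2],o2-o1,rcond=None)[0]
    p,q=o1+t[0]*d1,o2+t[1]*d2
    return (p+q)/2,np.linalg.norm(p-q)
S=lambda x,y:(170+(x+.5)/4-.5,175+(y+.5)/4-.5)
D=lambda x,y:(210+(x+.5)/4-.5,145+(y+.5)/4-.5)
E
python3 - <<'E'
from h import *
np.set_printoptions(precision=4,suppress=True)
for nm,s,d,z in [("c -x-y",(337,42),(372,572),.018),("c -x+y",(772,320),(45,290),.018),("screw-y",(340,72),(372,530),.018),("screw+y",(732,323),(77,286),.018),("hole",(545,208),(212,322),.068),("endL",(537,182),(215,352),.068),("endR",(573,190),(187,338),.068),("tip",(450,352),(308,70),.2)]:
    print(nm,plane("scene",S(*s),z),plane("side",D(*d),z),tri(S(*s),D(*d)))
E
```

```text
c -x-y [ 0.4881 -0.1845  0.018 ] [ 0.4841 -0.1925  0.018 ] (array([ 0.4859, -0.1889,  0.0115]), np.float64(0.001817652680757351))
c -x+y [0.4262 0.1898 0.018 ] [0.4252 0.184  0.018 ] (array([0.4256, 0.188 , 0.0142]), np.float64(0.00301686638980447))
screw-y [ 0.5044 -0.1623  0.018 ] [ 0.5065 -0.1626  0.018 ] (array([ 0.5054, -0.1624,  0.0188]), np.float64(0.001859948624937598))
screw+y [0.4475 0.1729 0.018 ] [0.4493 0.1722 0.018 ] (array([0.4485, 0.1725, 0.0186]), np.float64(0.0017767655545783618))
hole [0.4984 0.0432 0.068 ] [0.4989 0.0423 0.068 ] (array([0.4987, 0.0428, 0.0677]), np.float64(0.0009244626295658438))
endL [0.488  0.0251 0.068 ] [0.484  0.0161 0.068 ] (array([0.4859, 0.0215, 0.061 ]), np.float64(0.0025958113549339338))
endR [0.4748 0.0461 0.068 ] [0.4737 0.0404 0.068 ] (array([0.4742, 0.0438, 0.0643]), np.float64(0.0027748424155848157))
tip [0.6598 0.124  0.2   ] [0.6478 0.1211 0.2   ] (array([0.6546, 0.1239, 0.1934]), np.float64(0.007615728553070058))
```

Emit:
carry_out --pt "0.1 0.12 0.02 0 -1" --pt "0.2 0.24 0.05 0 -1" --pt "0.3 0.36 0.05 0 -1" --pt "0.4 0.5 0.05 0 -1" --pt "0.5 0.63 0.05 0 -1" --pt "0.6 0.76 0.05 0 -1" --pt "0.7 0.9 0.05 0 -1" --pt "0.75 0.95 0.05 -0.041 -1" --grip_force 20

```text
time: 0.82
tool_pos: [0.304, -0.4372, 0.2298]
ee_rot: [[0.985, 0.174, 0.002], [0.174, -0.985, 0.004], [0.002, -0.004, -1.0]]
wrist_force: [1.0, -0.3, -0.4]
opening: 0.0445
```

Emit:
carry_out --pt "0.1 0.12 0 0 -1" --pt "0.2 0.24 0 0 -1" --pt "0.3 0.36 0 0 -1" --pt "0.4 0.5 0 0 -1" --pt "0.5 0.63 0 0 -1" --pt "0.6 0.76 0 0 -1" --pt "0.68 0.9 0 0 -1" --pt "0.7 0.95 0 0 -1"

```text
time: 1.48
tool_pos: [0.4437, -0.2466, 0.2298]
ee_rot: [[0.984, 0.177, 0.002], [0.177, -0.984, 0.003], [0.002, -0.003, -1.0]]
wrist_force: [-0.1, 0.7, 0.4]
opening: 0.0006
```

Emit:
carry_out --pt "0.03 0.12 0 0 -1" --pt "0.06 0.24 0 0 -1" --pt "0.09 0.36 0 0 -1" --pt "0.12 0.5 0 0 -1" --pt "0.15 0.63 0 0 -1" --pt "0.18 0.76 0 0 -1" --pt "0.2 0.9 0 0 -1" --pt "0.2 0.95 0 0 -1"

```text
time: 2.15
tool_pos: [0.481, -0.0581, 0.2299]
ee_rot: [[0.985, 0.174, 0.0], [0.174, -0.985, 0.002], [0.001, -0.002, -1.0]]
wrist_force: [0.6, 0.8, 0.1]
opening: 0.0006
```

```bash
python3 - <<'E'
from h import *
import cv2
s=manip.observe(); print(s["time"],s["tool_pos"],s["ee_rot"][:,0],s["opening"],s["wrist_force"])
cv2.imwrite("pics/w1.png",manip.read_camera("wrist"));cv2.imwrite("pics/s1.png",manip.read_camera("scene"))
E
```

```text
2.15 [ 0.48098583 -0.05811302  0.22986817] [9.84706767e-01 1.74218808e-01 6.24467044e-04] 0.0005992571045393594 [0.57012716 0.82867721 0.09211584]
```

View pics/w1.png

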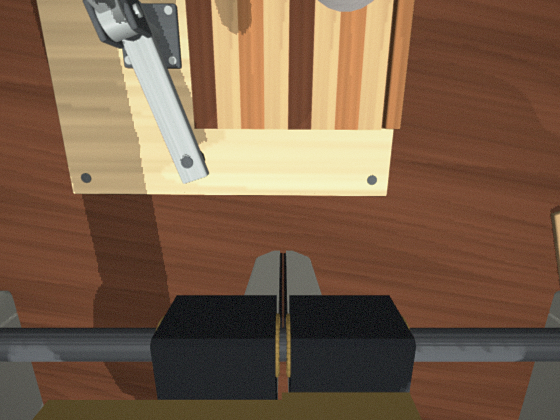

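```bash
cat >> h.py <<'E'
def wplane(px,z,s):
    c=manip.get_calibration("wrist");K=np.array(c["K"]);T=np.array(c["tool_from_camera"])
    d=np.linalg.inv(K)@[px[0],px[1],1];d=np.array([d[0],-d[1],-d[2]])
    R=s["ee_rot"];o=s["tool_pos"]+R@T[:3,3];d=R@T[:3,:3]@d
    return o+d*(z-o[2])/d[2]
E
python3 - <<'E'
from h import *
s=manip.observe()
for n,p,z in [("sc+y",(86,178),.018),("sc-y",(372,180),.018),("hole",(187,162),.068),("endR",(182,183),.068),("endL",(209,175),.068)]: print(n,wplane(p,z,s).round(4))
E
```

```text
sc+y [0.4484 0.1706 0.018 ]
sc-y [ 0.5046 -0.1653  0.018 ]
hole [0.498  0.0403 0.068 ]
endR [0.4753 0.0436 0.068 ]
endL [0.4885 0.0169 0.068 ]
```

```bash
python3 - <<'E'
import numpy as np
P=np.array([.612,.103]);a=np.radians(9.6);R=np.array([[np.cos(a),-np.sin(a)],[np.sin(a),np.cos(a)]])
prev=None
for th,c in [(.33,18),(.33,2)]+[(t,0) for t in np.arange(.4,1.6,.1)]+[(1.57,0)]:
    p=.125*np.array([-np.cos(th),-np.sin(th)])+(14+7.5*np.sin(th)+17.5*np.cos(th)+c)/1000*np.array([-np.sin(th),np.cos(th)])
    w=P+R@p; print(round(th,2),w.round(4))
E
```

```text
0.33 [0.4778 0.0881]
0.33 [0.4855 0.0741]
0.4 [0.4888 0.0637]
0.5 [0.4934 0.0515]
0.6 [0.4994 0.0397]
0.7 [0.5066 0.0285]
0.8 [0.5151 0.018 ]
0.9 [0.5248 0.0083]
1.0 [ 5.356e-01 -3.000e-04]
1.1 [ 0.5474 -0.0077]
1.2 [ 0.56   -0.0139]
1.3 [ 0.5733 -0.0187]
1.4 [ 0.5872 -0.0219]
1.5 [ 0.6015 -0.0236]
1.6 [ 0.6159 -0.0237]
1.57 [ 0.6115 -0.0238]
```

Emit:
carry_out --pt "0 0.12 0 0 -1" --pt "0 0.24 0 0 -1" --pt "0 0.36 0 0 -1" --pt "0 0.5 0 0 -1" --pt "0 0.62 0 0 -1" --pt "-0.01 0.7 0 0 -1" --pt "-0.015 0.74 0 0 -1" --pt "-0.015 0.74 0 0 -1"

```text
time: 2.92
tool_pos: [0.4775, 0.0854, 0.2298]
ee_rot: [[0.986, 0.169, -0.0], [0.169, -0.986, -0.0], [-0.0, 0.0, -1.0]]
wrist_force: [-0.5, -0.3, -0.6]
opening: 0.0005
```

Emit:
carry_out --pt "0 0 -0.12 0 -1" --pt "0 0 -0.24 0 -1" --pt "0 0 -0.36 0 -1" --pt "0 0 -0.48 0 -1" --pt "0 0 -0.6 0 -1" --pt "0 0 -0.7 0 -1" --pt "0 0 -0.78 0 -1" --pt "0 0 -0.79 0 -1"

```text
time: 3.58
tool_pos: [0.4761, 0.082, 0.0694]
ee_rot: [[0.986, 0.165, -0.005], [0.165, -0.986, -0.003], [-0.006, 0.002, -1.0]]
wrist_force: [-0.2, -0.1, 0.5]
opening: 0.0003
```

```bash
python3 - <<'E'
from h import *
import cv2
s=manip.observe(); print(s["time"],s["tool_pos"],s["ee_rot"][:,0],s["opening"],s["wrist_force"])
cv2.imwrite("pics/w2.png",manip.read_camera("wrist"));cv2.imwrite("pics/s2.png",cv2.resize(manip.read_camera("scene")[150:350,170:400],None,fx=3,fy=3))
E
```

```text
3.5833 [0.47614373 0.08199217 0.06941127] [ 0.98632552  0.16470244 -0.0059215 ] 0.00034041525483932596 [-0.19437527 -0.08936125  0.48478673]
```

View pics/w2.png

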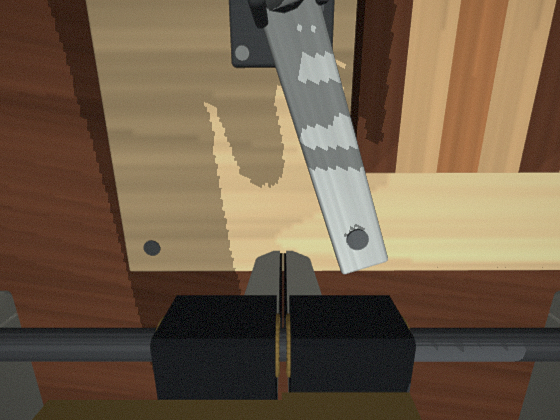

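View pics/s2.png

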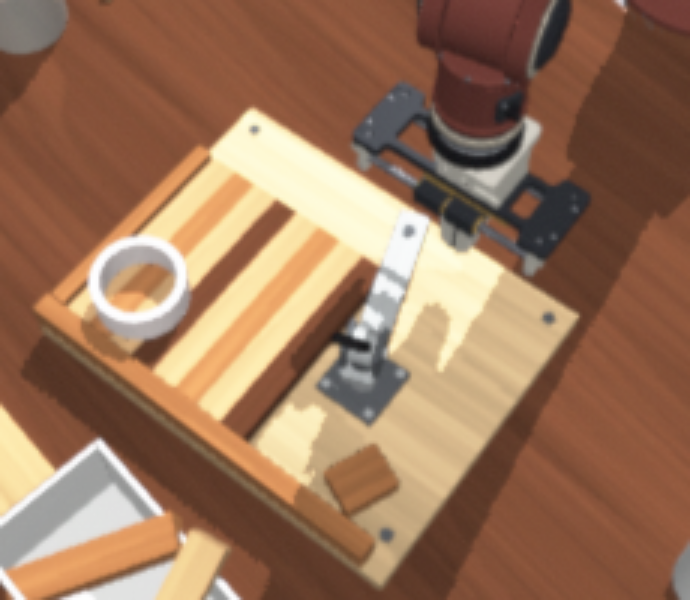

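Emit:
carry_out --pt "0.038 -0.06 0 0 -1" --pt "0.054 -0.112 0 0 -1" --pt "0.077 -0.173 0 0 -1" --pt "0.107 -0.232 0 0 -1" --pt "0.143 -0.288 0 0 -1" --pt "0.186 -0.34 0 0 -1" --pt "0.234 -0.389 0 0 -1" --pt "0.288 -0.432 0 0 -1"

```text
time: 4.35
tool_pos: [0.5361, -0.0029, 0.0729]
ee_rot: [[0.986, 0.167, 0.001], [0.167, -0.986, -0.001], [0.001, 0.001, -1.0]]
wrist_force: [-0.1, -0.6, 0.3]
opening: 0.0006
```

```bash
python3 - <<'E'
from h import *
import cv2
s=manip.observe(); print(s["time"],s["tool_pos"],s["ee_rot"][:,0],s["opening"],s["wrist_force"])
cv2.imwrite("pics/w3.png",manip.read_camera("wrist"));cv2.imwrite("pics/s3.png",cv2.resize(manip.read_camera("scene")[150:350,170:400],None,fx=3,fy=3))
E
```

```text
4.35 [ 0.53612139 -0.00289219  0.07289973] [0.98600022 0.16673943 0.00123337] 0.0006272682268433339 [-0.1092711  -0.55380278  0.2522043 ]
```

View pics/w3.png

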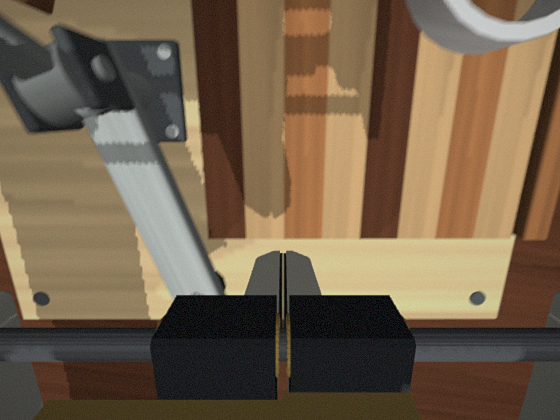

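View pics/s3.png

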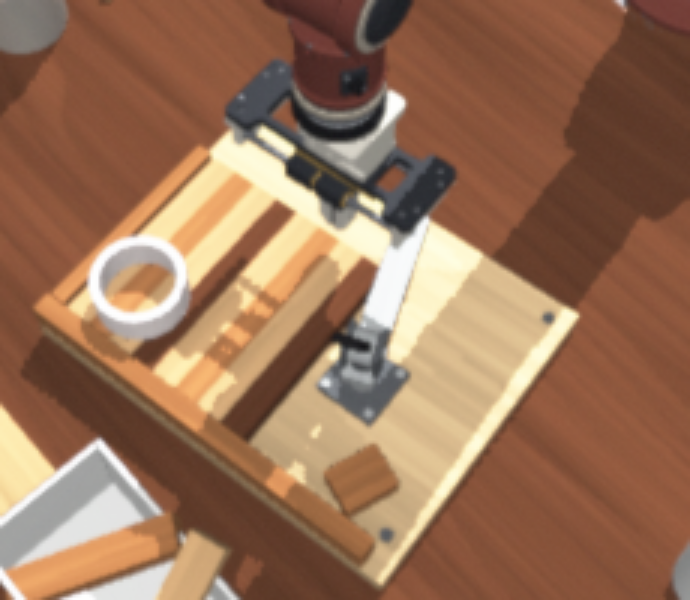

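```bash
python3 - <<'E'
from h import *
s=manip.observe()
c=manip.get_calibration("wrist");K=np.array(c["K"]);T=np.linalg.inv(np.array(c["tool_from_camera"]))
for z in(-.05,0,.022):
  for x in(-.0075,.0075):
    q=T@[x,0,z,1];p=K@[q[0],-q[1],-q[2]];print(z,x,p[:2]/p[2])
print("w3 hole",wplane((220,280),.068,s),wplane((41,298),.018,s),wplane((478,298),.018,s))
s2=dict(tool_pos=np.array([.4761,.082,.0694]),ee_rot=s["ee_rot"])
print("w2 hole",wplane((357,238),.068,s2),wplane((343,273),.068,s2),wplane((387,261),.068,s2),wplane((152,248),.018,s2))
E
```

```text
-0.05 -0.0075 [280.97180067 335.24500122]
-0.05 0.0075 [280.88466863 304.60906676]
0 -0.0075 [281.39876137 277.51667106]
0 0.0075 [281.34534986 253.57920365]
0.022 -0.0075 [281.52373083 260.61985165]
0.022 0.0075 [281.47868129 238.81002278]
w3 hole [0.52021626 0.0300446  0.068     ] [0.45289344 0.17220836 0.018     ] [ 0.50808275 -0.16453979  0.018     ]
w2 hole [0.49901175 0.0430836  0.068     ] [0.47658198 0.04606878 0.068     ] [0.48807018 0.02296875 0.068     ] [0.44951447 0.17346034 0.018     ]
```

```bash
python3 - <<'E'
import cv2
a=cv2.imread("pics/w3.png")[90:310,60:330]; cv2.imwrite("pics/w3c.png",cv2.resize(a,None,fx=2.7,fy=2.7,interpolation=cv2.INTER_CUBIC))
from h import *
cv2.imwrite("pics/d3.png",cv2.resize(manip.read_camera("side")[130:290,200:390],None,fx=4,fy=3.7,interpolation=cv2.INTER_CUBIC))
E
```

```text
(no output)
```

View pics/w3c.png

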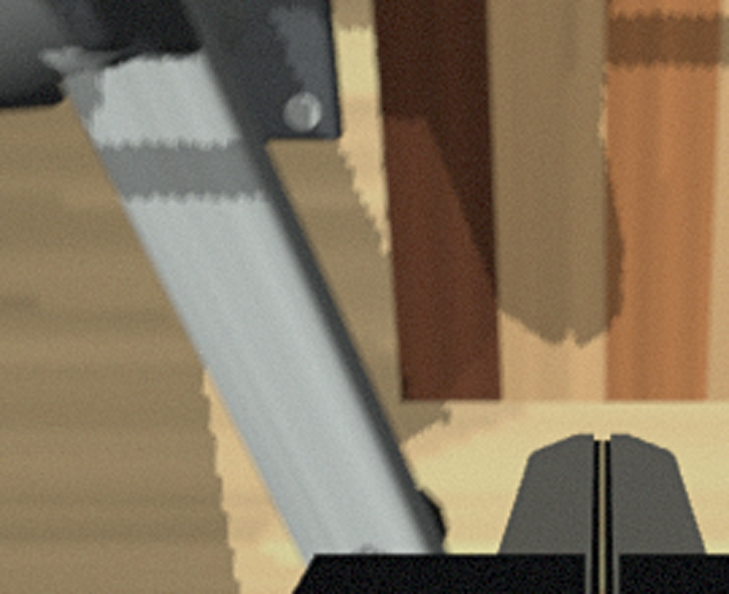

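View pics/d3.png

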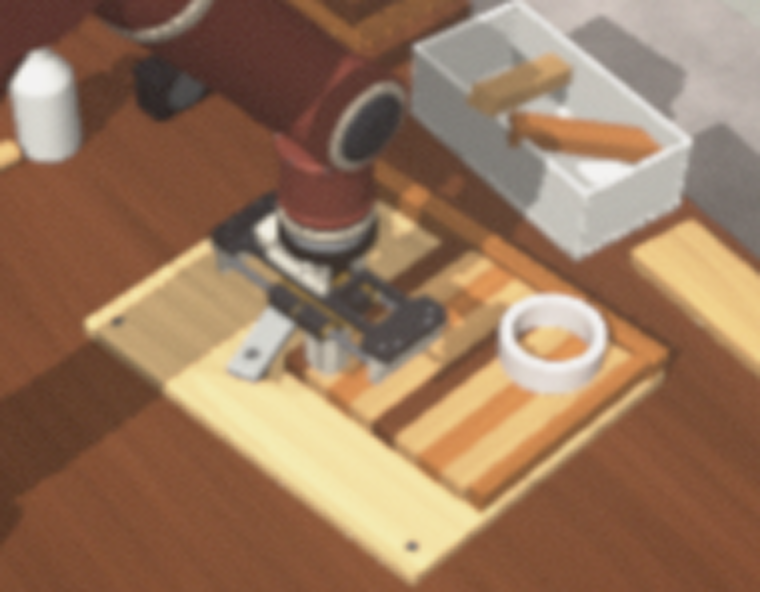

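```bash
python3 - <<'E'
from h import *
s=manip.observe(); t=s["tool_pos"]; print(s["time"],t)
for n in("scene","side"):
  for z in (0,.022): print(n,z,proj(n,t-[0,0,z]))
import cv2
cv2.imwrite("pics/s3b.png",cv2.resize(manip.read_camera("scene")[190:290,240:340],None,fx=6,fy=6,interpolation=cv2.INTER_CUBIC))
cv2.imwrite("pics/d3b.png",cv2.resize(manip.read_camera("side")[180:260,230:330],None,fx=7,fy=7,interpolation=cv2.INTER_CUBIC))
for nm,h in [("side",(262.9,225.4)),]: print(plane(nm,h,.068))
E
```

```text
4.5 [ 0.53618211 -0.00232105  0.07254215]
scene 0 [283.84259791 223.36117905]
scene 0.022 [283.83736995 227.55283549]
side 0 [280.30824245 227.96270807]
side 0.022 [280.2917475  232.19942065]
[0.49897737 0.04089442 0.068     ]
```

View pics/s3b.png

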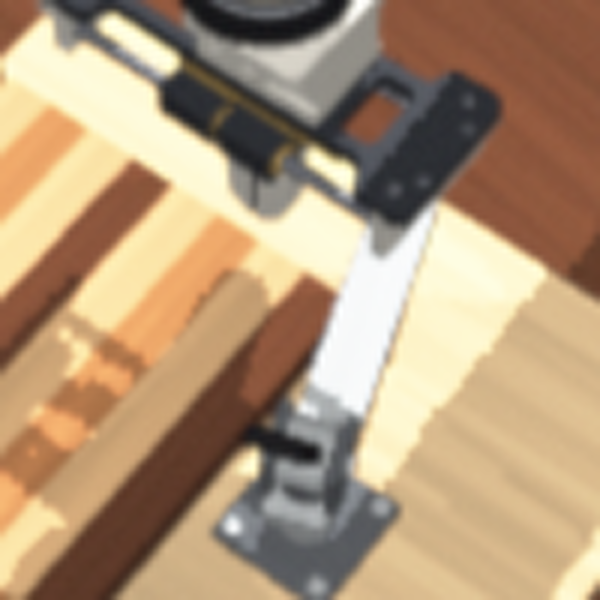

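View pics/d3b.png

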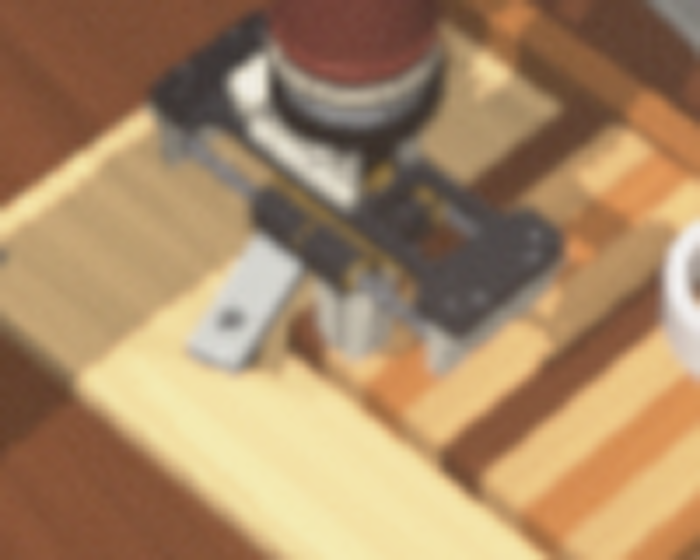

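Emit:
carry_out --pt "0 0 0.15 0 -1" --pt "0 0 0.3 0 -1" --pt "-0.05 0.1 0.3 0 -1" --pt "-0.12 0.22 0.3 0 -1" --pt "-0.2 0.34 0.3 0 -1" --pt "-0.27 0.44 0.3 0 -1" --pt "-0.288 0.48 0.3 0 -1" --pt "-0.288 0.48 0.3 0 -1"

```text
time: 5.27
tool_pos: [0.476, 0.0983, 0.1322]
ee_rot: [[0.985, 0.175, -0.001], [0.175, -0.985, 0.001], [-0.0, -0.001, -1.0]]
wrist_force: [-0.0, -0.4, 0.1]
opening: 0.0003
```

Emit:
carry_out --pt "0 0 -0.12 0 -1" --pt "0 0 -0.24 0 -1" --pt "0 0 -0.36 0 -1" --pt "0 0 -0.39 0 -1" --pt "0 0 -0.41 0 -1" --pt "0 0 -0.41 0 -1" --pt "0 0 -0.41 0 -1" --pt "0 0 -0.41 0 -1"

```text
time: 5.93
tool_pos: [0.4787, 0.0953, 0.051]
ee_rot: [[0.986, 0.168, 0.002], [0.168, -0.986, 0.001], [0.003, -0.0, -1.0]]
wrist_force: [0.2, 1.0, 0.9]
opening: 0.0006
```

```bash
python3 - <<'E'
from h import *
s=manip.observe(); t=s["tool_pos"]; print(s["time"],t,s["wrist_force"])
for n in("scene","side"):
  for z in (0,.022): print(n,z,proj(n,t-[0,0,z]))
import cv2
cv2.imwrite("pics/s4.png",cv2.resize(manip.read_camera("scene")[170:270,260:360],None,fx=6,fy=6,interpolation=cv2.INTER_CUBIC))
cv2.imwrite("pics/d4.png",cv2.resize(manip.read_camera("side")[160:240,210:310],None,fx=7,fy=7,interpolation=cv2.INTER_CUBIC))
E
```

```text
5.9333 [0.47866833 0.09526318 0.05102952] [0.16612873 0.97997975 0.8591436 ]
scene 0 [324.63045926 237.80387223]
scene 0.022 [323.98126147 241.76735222]
side 0 [248.41663893 220.69629658]
side 0.022 [248.70683949 224.89319542]
```

View pics/s4.png

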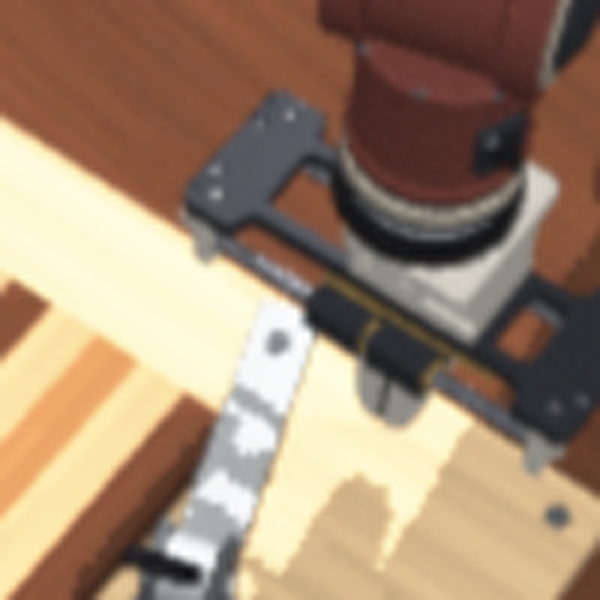

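View pics/d4.png

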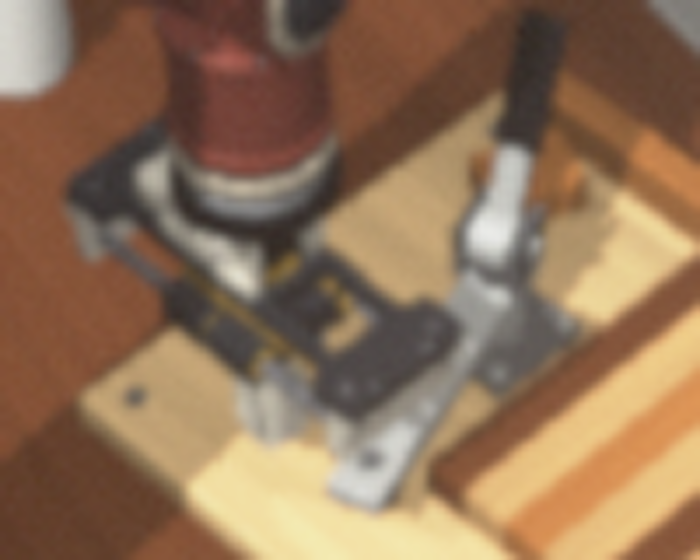

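Emit:
carry_out --pt "0 0 -0.02 0 -1" --pt "0 0 -0.03 0 -1" --pt "0 0 -0.04 0 -1" --pt "0 0 -0.05 0 -1" --pt "0 0 -0.06 0 -1" --pt "0 0 -0.06 0 -1" --pt "0 0 -0.06 0 -1" --pt "0 0 -0.06 0 -1"

```text
time: 6.7
tool_pos: [0.4776, 0.0953, 0.0379]
ee_rot: [[0.986, 0.169, -0.0], [0.169, -0.986, 0.0], [0.0, -0.0, -1.0]]
wrist_force: [0.2, -0.3, 0.3]
opening: 0.0006
```

Emit:
carry_out --pt "0 0 -0.01 0 -1" --pt "0 0 -0.02 0 -1" --pt "0 0 -0.03 0 -1" --pt "0 0 -0.03 0 -1" --pt "0 0 -0.03 0 -1" --pt "0 0 -0.03 0 -1" --pt "0 0 -0.03 0 -1" --pt "0 0 -0.03 0 -1"

```text
time: 7.37
tool_pos: [0.4777, 0.0953, 0.032]
ee_rot: [[0.986, 0.169, 0.0], [0.169, -0.986, 0.0], [0.0, -0.0, -1.0]]
wrist_force: [0.2, -0.4, -0.0]
opening: 0.0002
```

Emit:
carry_out --pt "0 0 -0.01 0 -1" --pt "0 0 -0.015 0 -1" --pt "0 0 -0.02 0 -1" --pt "0 0 -0.025 0 -1" --pt "0 0 -0.03 0 -1" --pt "0 0 -0.03 0 -1" --pt "0 0 -0.03 0 -1" --pt "0 0 -0.03 0 -1"

```text
time: 8.03
tool_pos: [0.4776, 0.0953, 0.026]
ee_rot: [[0.986, 0.169, 0.0], [0.169, -0.986, 0.0], [0.0, -0.0, -1.0]]
wrist_force: [0.3, 0.4, -1.0]
opening: 0.0005
```

Emit:
carry_out --pt "0 0 -0.005 0 -1" --pt "0 0 -0.01 0 -1" --pt "0 0 -0.015 0 -1" --pt "0 0 -0.02 0 -1" --pt "0 0 -0.025 0 -1" --pt "0 0 -0.025 0 -1" --pt "0 0 -0.025 0 -1" --pt "0 0 -0.025 0 -1"

```text
time: 8.7
tool_pos: [0.4777, 0.0953, 0.021]
ee_rot: [[0.986, 0.169, 0.0], [0.169, -0.986, 0.0], [0.0, -0.0, -1.0]]
wrist_force: [-0.5, -0.3, 0.4]
opening: 0.0008
```

Emit:
carry_out --pt "0 0 0.07 0 -1" --pt "0 0 0.145 0 -1" --pt "0 0 0.145 0 -1" --pt "0.02 -0.06 0.145 0 -1" --pt "0.038 -0.11 0.145 0 -1" --pt "0.046 -0.14 0.145 0 -1" --pt "0.054 -0.16 0.145 0 -1" --pt "0.065 -0.19 0.145 0 -1"

```text
time: 9.37
tool_pos: [0.4907, 0.0581, 0.0497]
ee_rot: [[0.985, 0.17, -0.0], [0.17, -0.985, 0.002], [0.0, -0.002, -1.0]]
wrist_force: [-0.0, 2.9, 0.0]
opening: 0.0006
```

```bash
python3 - <<'E'
from h import *
import cv2
s=manip.observe(); print(s["time"],s["tool_pos"],s["wrist_force"])
cv2.imwrite("pics/w5.png",manip.read_camera("wrist"))
E
```

```text
9.3667 [0.49067648 0.05811427 0.04965906] [-0.01059041  2.91496989  0.02642763]
```

View pics/w5.png

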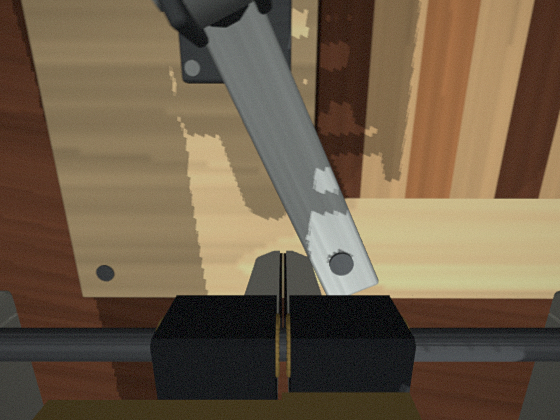

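Emit:
carry_out --pt "0.012 -0.031 0 0 -1" --pt "0.042 -0.09 0 0 -1" --pt "0.078 -0.146 0 0 -1" --pt "0.12 -0.198 0 0 -1" --pt "0.169 -0.247 0 0 -1" --pt "0.223 -0.29 0 0 -1" --pt "0.282 -0.327 0 0 -1" --pt "0.345 -0.358 0 0 -1"

```text
time: 10.08
tool_pos: [0.5588, -0.0155, 0.0495]
ee_rot: [[0.986, 0.168, -0.003], [0.168, -0.986, -0.0], [-0.003, -0.0, -1.0]]
wrist_force: [-0.9, 1.4, 1.2]
opening: 0.0003
```

```bash
python3 - <<'E'
from h import *
import cv2
s=manip.observe(); print(s["time"],s["tool_pos"],s["wrist_force"])
cv2.imwrite("pics/w6.png",manip.read_camera("wrist"))
E
```

```text
10.0833 [ 0.55877092 -0.01547295  0.04945866] [-0.88532851  1.40192168  1.15111404]
```

View pics/w6.png

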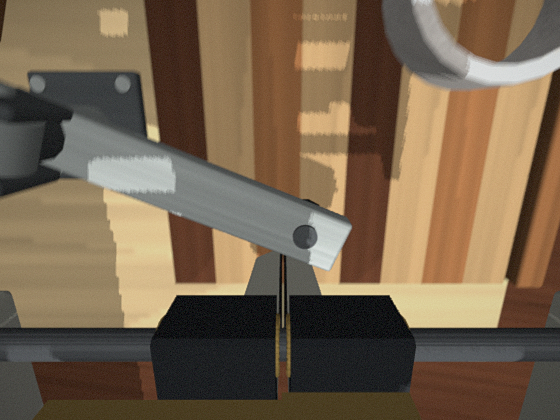

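Emit:
carry_out --pt "0.035 -0.014 0 0 -1" --pt "0.066 -0.023 0 0 -1" --pt "0.1 -0.032 0 0 -1" --pt "0.136 -0.04 0 0 -1" --pt "0.17 -0.044 0 0 -1" --pt "0.207 -0.048 0 0 -1" --pt "0.235 -0.049 0 0 -1" --pt "0.25 -0.049 0 0 -1"

```text
time: 10.8
tool_pos: [0.6106, -0.0238, 0.0499]
ee_rot: [[0.986, 0.169, 0.001], [0.169, -0.986, 0.0], [0.001, -0.0, -1.0]]
wrist_force: [-1.2, 1.1, -0.3]
opening: 0.0006
```

Emit:
carry_out --pt "0.005 0 0 0 -1" --pt "0.005 0 0 0 -1" --pt "0.01 0 0 0 -1" --pt "0.01 0 0 0 -1" --pt "0.015 0 0 0 -1" --pt "0.015 0 0 0 -1" --pt "0.015 0 0 0 -1" --pt "0.015 0 0 0 -1"

```text
time: 11.47
tool_pos: [0.6119, -0.0242, 0.05]
ee_rot: [[0.986, 0.169, -0.001], [0.169, -0.986, -0.0], [-0.001, -0.0, -1.0]]
wrist_force: [-3.0, 0.1, 2.3]
opening: 0.0003
```

```bash
python3 - <<'E'
from h import *
import cv2
s=manip.observe(); print(s["time"],s["tool_pos"],s["wrist_force"])
cv2.imwrite("pics/w7.png",manip.read_camera("wrist"))
E
```

```text
11.4667 [ 0.61191407 -0.02423797  0.04995032] [-2.97227511  0.12246273  2.2564116 ]
```

View pics/w7.png

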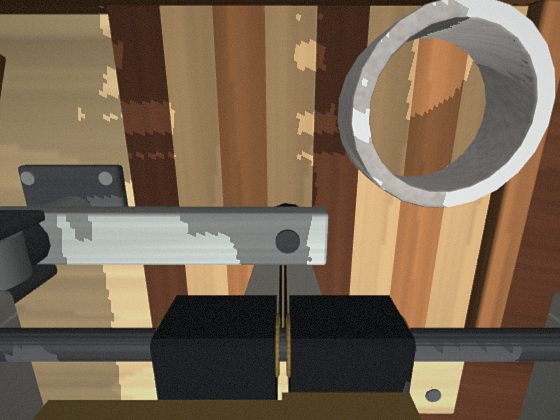

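Emit:
carry_out --pt "0.005 0 0 0 -1" --pt "0.01 0 0 0 -1" --pt "0.015 0 0 0 -1" --pt "0.02 0 0 0 -1" --pt "0.02 0 0 0 -1" --pt "0.02 0 0 0 -1" --pt "0.02 0 0 0 -1" --pt "0.02 0 0 0 -1"

```text
time: 12.18
tool_pos: [0.6121, -0.0243, 0.0498]
ee_rot: [[0.986, 0.169, -0.01], [0.169, -0.986, -0.001], [-0.01, -0.001, -1.0]]
wrist_force: [-10.9, 0.2, 8.3]
opening: 0.0006
```

Emit:
carry_out --pt "-0.05 -0.01 0 0 -1" --pt "-0.1 -0.017 0 0 -1" --pt "-0.15 -0.025 0 0 -1" --pt "-0.15 -0.025 0.15 0 -1" --pt "-0.15 -0.025 0.3 0 -1" --pt "-0.15 -0.025 0.45 0 -1" --pt "-0.15 -0.025 0.58 0 -1" --pt "-0.15 -0.025 0.6 0 -1"

```text
time: 12.85
tool_pos: [0.5918, -0.0292, 0.1757]
ee_rot: [[0.986, 0.168, 0.015], [0.168, -0.986, -0.0], [0.015, 0.003, -1.0]]
wrist_force: [0.4, 0.8, 0.5]
opening: 0.0008
```

```bash
python3 - <<'E'
from h import *
import cv2
s=manip.observe(); print(s["time"],s["tool_pos"],s["wrist_force"])
cv2.imwrite("pics/s8.png",cv2.resize(manip.read_camera("scene")[170:340,170:370],None,fx=4,fy=3.5,interpolation=cv2.INTER_CUBIC))
cv2.imwrite("pics/d8.png",cv2.resize(manip.read_camera("side")[145:290,210:380],None,fx=4,fy=4,interpolation=cv2.INTER_CUBIC))
P=np.array([.612,.103]);a=np.radians(9.6);R=np.array([[np.cos(a),-np.sin(a)],[np.sin(a),np.cos(a)]])
for d in (66,60,55,50,45,40,35,30,25,20,15,10,5,1.2,-1):
    q=np.radians(d); r=82; y=r*np.cos(q)-5*np.sin(q)-14*np.sin(q); z=90+r*np.sin(q)+5*np.cos(q)
    print(d,(P+R@[0,y/1000]).round(4),round(z,1))
E
```

```text
12.85 [ 0.59178969 -0.02919906  0.17574159] [0.37980546 0.84385722 0.47258923]
66 [0.6093 0.1188] 166.9
60 [0.6079 0.1272] 163.5
55 [0.6068 0.134 ] 160.0
50 [0.6056 0.1406] 156.0
45 [0.6046 0.1469] 151.5
40 [0.6036 0.1529] 146.5
35 [0.6026 0.1585] 141.1
30 [0.6017 0.1637] 135.3
25 [0.6009 0.1684] 129.2
20 [0.6002 0.1726] 122.7
15 [0.5996 0.1762] 116.1
10 [0.5991 0.1794] 109.2
5 [0.5987 0.1819] 102.1
1.2 [0.5984 0.1834] 96.7
-1 [0.5983 0.1842] 93.6
```

View pics/s8.png

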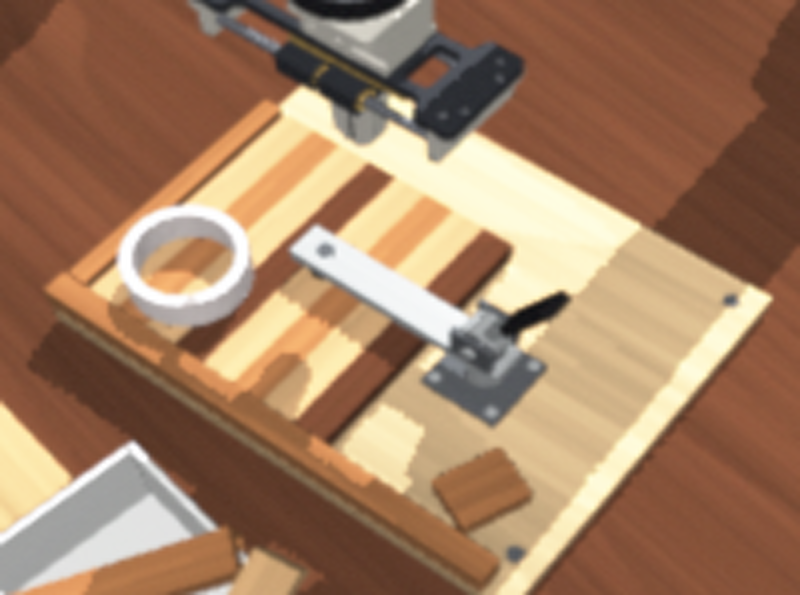

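View pics/d8.png

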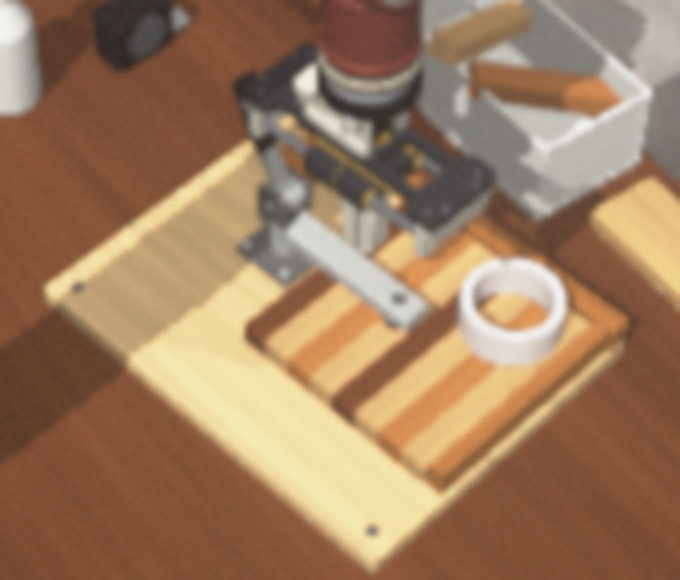

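Emit:
carry_out --pt "0.04 0.06 0 0 -1" --pt "0.08 0.14 0 0 -1" --pt "0.12 0.24 0 0 -1" --pt "0.15 0.34 0 0 -1" --pt "0.158 0.42 -0.01 0 -1" --pt "0.158 0.462 -0.01 0 -1" --pt "0.158 0.462 -0.01 0 -1" --pt "0.158 0.462 -0.01 0 -1"

```text
time: 13.62
tool_pos: [0.6177, 0.0635, 0.1666]
ee_rot: [[0.986, 0.17, -0.002], [0.17, -0.986, -0.001], [-0.002, 0.0, -1.0]]
wrist_force: [-0.2, -0.3, -0.1]
opening: 0.0006
```

```bash
python3 - <<'E'
from h import *
import cv2
s=manip.observe(); print(s["time"],s["tool_pos"],s["wrist_force"])
cv2.imwrite("pics/w9.png",manip.read_camera("wrist"))
cv2.imwrite("pics/s9.png",cv2.resize(manip.read_camera("scene")[170:340,170:370],None,fx=4,fy=3.5,interpolation=cv2.INTER_CUBIC))
E
```

```text
13.6167 [0.61773866 0.06346347 0.16664631] [-0.22463778 -0.29412055 -0.09176064]
```

View pics/w9.png

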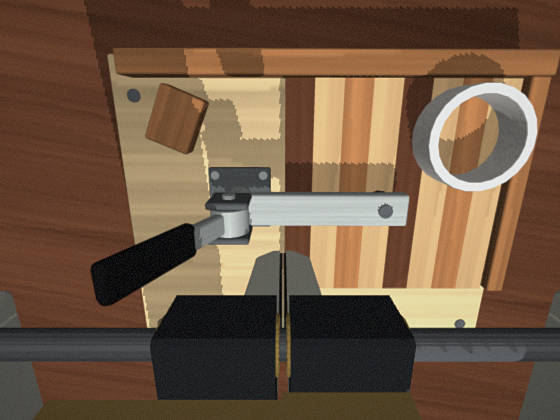

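View pics/s9.png

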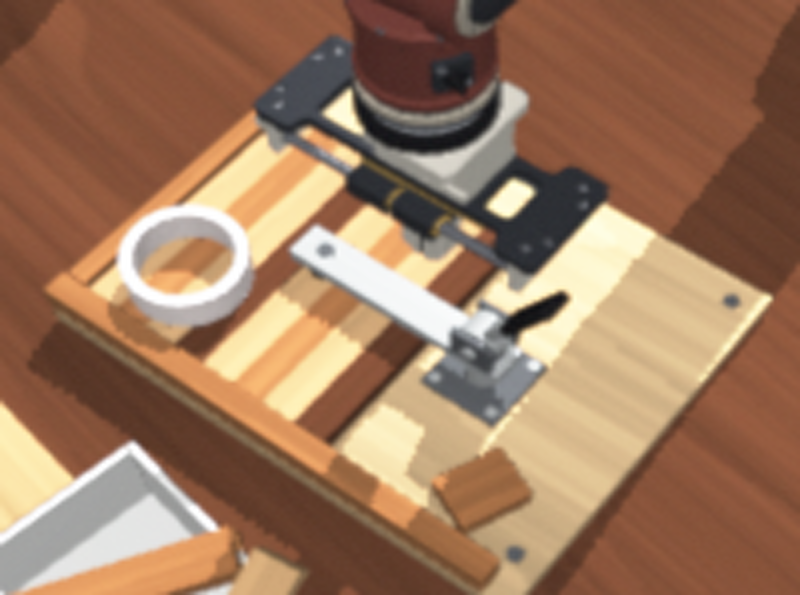

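```bash
python3 - <<'E'
from h import *
s=manip.observe(); P=np.array([.612,.103]);a=np.radians(9.6);R=np.array([[np.cos(a),-np.sin(a)],[np.sin(a),np.cos(a)]])
for z in (.18,.19,.2): print(z,R.T@(wplane((100,285),z,s)[:2]-P), R.T@(tri((311.5,255.5),(281,159))[0][:2]-P))
print(R.T@(wplane((229,195),.104,s)[:2]-P),R.T@(wplane((385,211),.068,s)[:2]-P))
print(R.T@(plane("scene",(170+566/4,170+297/3.5),.195)[:2]-P))
E
```

```text
0.18 [-0.00574152  0.05488987] [0.01602165 0.04221123]
0.19 [4.95937490e-05 4.84871961e-02] [0.01602165 0.04221123]
0.2 [0.00584071 0.04208452] [0.01602165 0.04221123]
[ 0.0243608  -0.00350913] [ 0.00082632 -0.13098978]
[-0.00596305  0.05165969]
```

Emit:
carry_out --pt "-0.015 0.08 0 0 -1" --pt "-0.03 0.17 0 0 -1" --pt "-0.04 0.23 -0.005 0 -1" --pt "-0.046 0.27 -0.005 0 -1" --pt "-0.05 0.295 -0.012 0 -1" --pt "-0.054 0.318 -0.022 0 -1" --pt "-0.057 0.335 -0.03 0 -1" --pt "-0.059 0.352 -0.04 0 -1"

```text
time: 14.38
tool_pos: [0.607, 0.1322, 0.1605]
ee_rot: [[0.986, 0.167, 0.001], [0.167, -0.986, -0.002], [0.001, 0.002, -1.0]]
wrist_force: [-1.4, -2.6, 5.1]
opening: 0.0005
```

```bash
python3 - <<'E'
from h import *
import cv2
s=manip.observe(); print(s["time"],s["tool_pos"],s["wrist_force"])
cv2.imwrite("pics/w10.png",manip.read_camera("wrist"))
cv2.imwrite("pics/s10.png",cv2.resize(manip.read_camera("scene")[170:340,170:370],None,fx=4,fy=3.5,interpolation=cv2.INTER_CUBIC))
E
```

```text
14.3833 [0.60701383 0.1321925  0.1605464 ] [-1.40791742 -2.57535507  5.06604403]
```

View pics/w10.png

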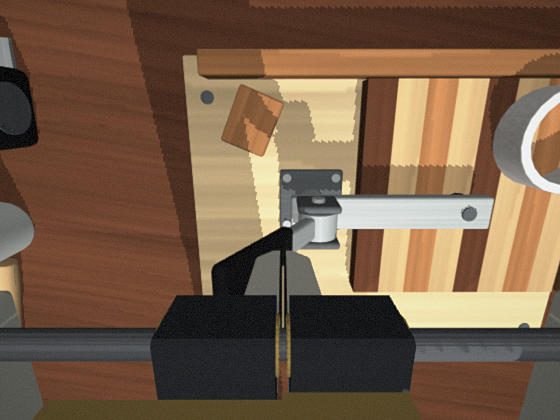

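View pics/s10.png

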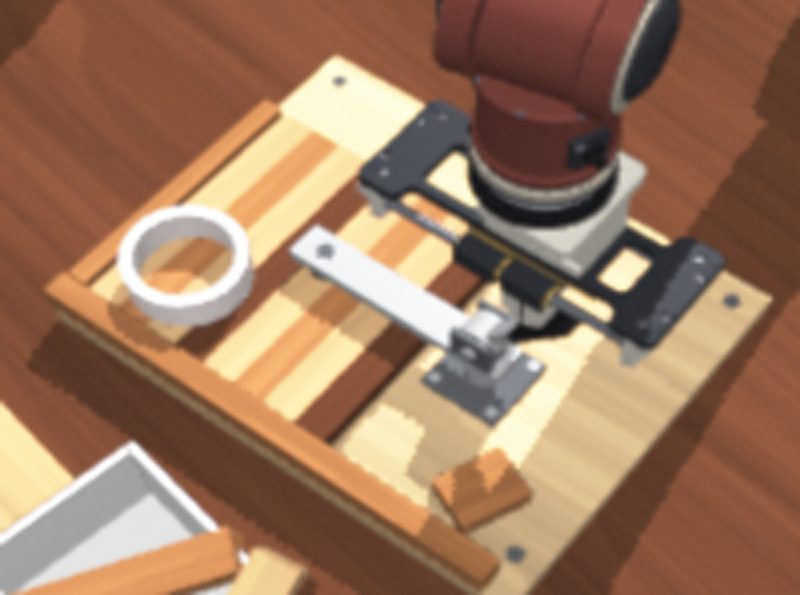

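Emit:
carry_out --pt "-0.006 0.033 -0.02 0 -1" --pt "-0.011 0.065 -0.043 0 -1" --pt "-0.016 0.095 -0.068 0 -1" --pt "-0.021 0.123 -0.095 0 -1" --pt "-0.026 0.149 -0.124 0 -1" --pt "-0.03 0.172 -0.154 0 -1" --pt "-0.033 0.193 -0.187 0 -1" --pt "-0.036 0.211 -0.22 0 -1"

```text
time: 15.15
tool_pos: [0.5988, 0.176, 0.115]
ee_rot: [[0.986, 0.169, -0.001], [0.169, -0.986, -0.001], [-0.001, 0.0, -1.0]]
wrist_force: [0.6, -4.8, 3.2]
opening: 0.0005
```

```bash
python3 - <<'E'
from h import *
import cv2
s=manip.observe(); print(s["time"],s["tool_pos"],s["wrist_force"])
cv2.imwrite("pics/w11.png",manip.read_camera("wrist"))
cv2.imwrite("pics/s11.png",cv2.resize(manip.read_camera("scene")[170:340,170:370],None,fx=4,fy=3.5,interpolation=cv2.INTER_CUBIC))
E
```

```text
15.15 [0.59876189 0.17602674 0.11504257] [ 0.60084927 -4.82286148  3.15727424]
```

View pics/w11.png

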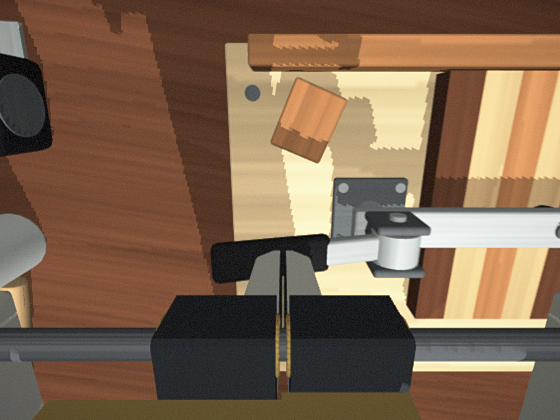

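View pics/s11.png

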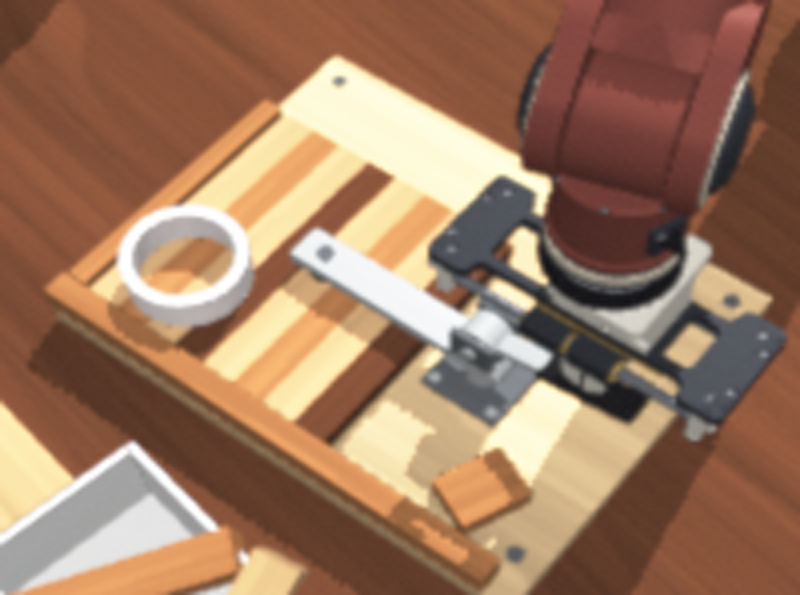

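Emit:
carry_out --pt "-0.002 0.01 -0.02 0 -1" --pt "-0.003 0.016 -0.035 0 -1" --pt "-0.004 0.022 -0.052 0 -1" --pt "-0.005 0.029 -0.07 0 -1" --pt "-0.006 0.033 -0.085 0 -1" --pt "-0.006 0.036 -0.095 0 -1" --pt "-0.006 0.036 -0.1 0 -1" --pt "-0.006 0.036 -0.1 0 -1"

```text
time: 15.92
tool_pos: [0.5978, 0.1819, 0.0978]
ee_rot: [[0.986, 0.168, -0.0], [0.168, -0.986, -0.002], [-0.001, 0.002, -1.0]]
wrist_force: [-5.3, -5.7, 14.1]
opening: 0.0003
```

Emit:
carry_out --pt "0 0 -0.005 0 -1" --pt "0 0 -0.01 0 -1" --pt "0 0 -0.015 0 -1" --pt "0 0 -0.015 0 -1" --pt "0 0 -0.015 0 -1" --pt "0 0 -0.015 0 -1" --pt "0 0 -0.015 0 -1" --pt "0 0 -0.015 0 -1"

```text
time: 16.58
tool_pos: [0.598, 0.1819, 0.0975]
ee_rot: [[0.986, 0.167, 0.001], [0.167, -0.986, -0.002], [0.001, 0.002, -1.0]]
wrist_force: [-8.4, -7.6, 25.3]
opening: 0.0005
```

```bash
python3 - <<'E'
from h import *
import cv2
s=manip.observe(); print(s["time"],s["tool_pos"],s["wrist_force"])
cv2.imwrite("pics/w12.png",manip.read_camera("wrist"))
cv2.imwrite("pics/d12.png",cv2.resize(manip.read_camera("side")[145:290,210:380],None,fx=4,fy=4,interpolation=cv2.INTER_CUBIC))
E
```

```text
16.5833 [0.59797631 0.18194505 0.09746494] [-8.41235214 -7.62775491 25.2973693 ]
```

View pics/w12.png

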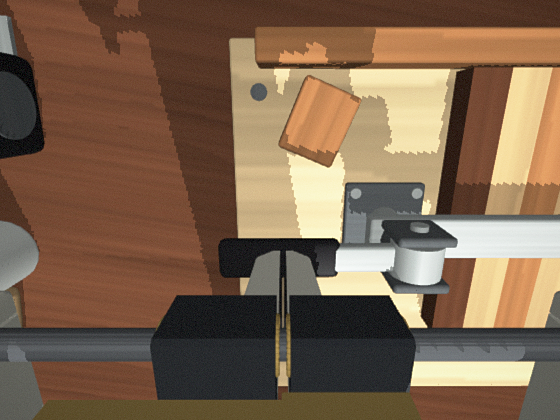

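View pics/d12.png

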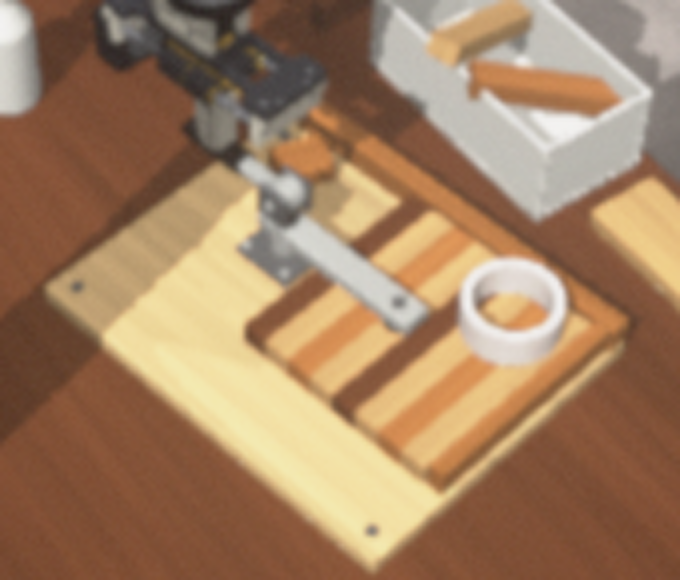

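Emit:
carry_out --pt "0 0 -0.005 0 -1" --pt "0 0 -0.01 0 -1" --pt "0 0 -0.01 0 -1" --pt "0 0 -0.01 0 -1" --pt "0 0 0 0 -1" --pt "0 0 0.04 0 -1" --pt "0 0 0.12 0 -1" --pt "0 0 0.2 0 -1"

```text
time: 17.35
tool_pos: [0.5974, 0.1852, 0.1326]
ee_rot: [[0.985, 0.17, -0.001], [0.17, -0.985, 0.003], [-0.0, -0.003, -1.0]]
wrist_force: [0.6, -0.7, 0.5]
opening: 0.0005
```

Emit:
carry_out --pt "0 0 0.15 0 -1" --pt "0 0 0.3 0 -1" --pt "-0.1 0 0.4 0 -1" --pt "-0.2 0 0.4 0 -1" --pt "-0.35 0 0.4 0 -1" --pt "-0.45 0 0.4 0 -1" --pt "-0.5 0 0.4 0 -1" --pt "-0.5 0 0.4 0 -1"

```text
time: 18.02
tool_pos: [0.4961, 0.1849, 0.2129]
ee_rot: [[0.985, 0.172, -0.001], [0.172, -0.985, 0.002], [-0.0, -0.002, -1.0]]
wrist_force: [0.5, 0.5, -1.0]
opening: 0.0003
```

```bash
python3 - <<'E'
from h import *
import cv2
s=manip.observe(); print(s["time"],s["tool_pos"],s["wrist_force"])
cv2.imwrite("pics/w13.png",manip.read_camera("wrist"))
cv2.imwrite("pics/s13.png",cv2.resize(manip.read_camera("scene")[170:340,170:370],None,fx=4,fy=3.5,interpolation=cv2.INTER_CUBIC))
cv2.imwrite("pics/d13.png",cv2.resize(manip.read_camera("side")[145:290,210:380],None,fx=4,fy=4,interpolation=cv2.INTER_CUBIC))
E
```

```text
18.0167 [0.49605713 0.18494266 0.21293197] [ 0.48909623  0.52625967 -1.03302183]
```

View pics/s13.png

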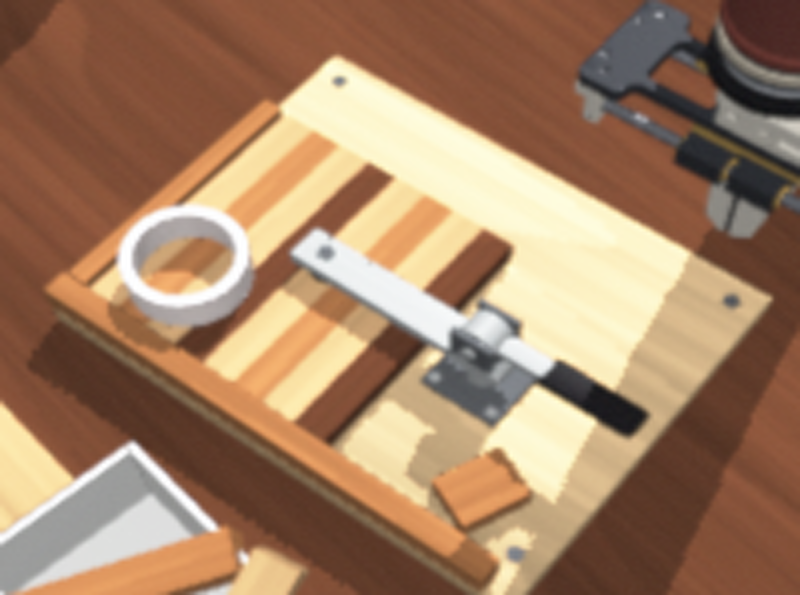

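View pics/d13.png

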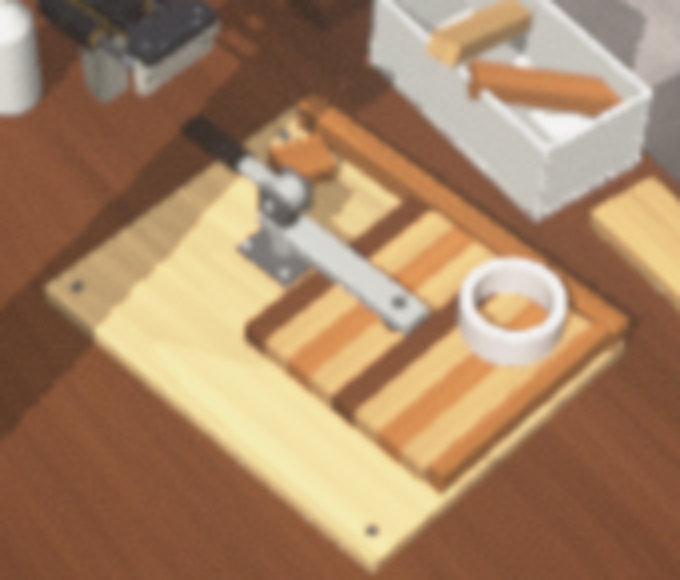

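View pics/w13.png

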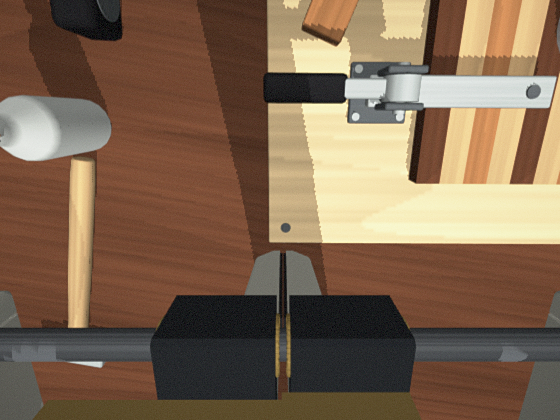

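```bash
python3 - <<'E'
from h import *
P=np.array([.612,.103]);a=np.radians(9.6);R=np.array([[np.cos(a),-np.sin(a)],[np.sin(a),np.cos(a)]])
for A,B in [((170+637.5/4-.4,170+417/3.5-.4),D(194,128)),((170+326/4-.4,170+253/3.5-.4),D(399,302))]:
    p,e=tri(A,B); print(p,e,R.T@(p[:2]-P))
s=manip.observe(); print(s["wrist_force"],s["qvel"].round(2))
E
```

```text
[0.59153853 0.209784   0.09124798] 0.005218604238334651 [-0.0023667   0.10870094]
[ 0.6343258  -0.0240875   0.06369198] 0.0017413222311261516 [ 0.00081892 -0.12903102]
[0.36473455 0.15774977 0.25268958] [ 0.3   0.52  0.48 -0.35  0.07  0.36 -0.11]
```

```bash
python3 -c "
from station import manip
print(manip.job_done())"
```

```text
the job is handed in; nothing more can be done
None
```

I swung the strap round to its stop with the closed fingertips, then pushed the cam lever down to its stop. I backed the arm clear and handed the job in at about 18 s of the 61 s allowed. No verdict is given, so the checks below are my own.

**First push missed:** The fingertips passed over the strap without touching it, and the strap stayed where it was. The tips turned out to lie about level with the TCP, not 22 mm ahead of it as stated. I confirmed this by lowering them beside the strap: there was no contact with the jig down to a TCP height of 21 mm. I then redid the push about 22 mm lower.

**Last checks:**
- **Strap:** at its stop, with reaction rising to 11 N and no further motion. It lies along the jig's -y in all views.
- **Lever:** level. Pressing gave 25 N with almost no motion, and the paddle end is at about 91 mm height.
- **Foot:** the top of the bar went from about 68 to 64 mm, which matches the 4 mm gap closing. I could not measure the contact force directly.
- **Other things:** the board, tape roll and offcut look unmoved, and I saw no disturbance of the glue bottle, tape measure or mallet. I did not measure any of them, and did not re-check the jar and pencil, which the arm never went near except passing overhead.
- **Position error:** the two camera rays for the paddle end missed each other by 5 mm, so that height is only approximate.

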